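# Sweep the silver offcuts into the jeweller's catch tray

## Task

Clear the jeweller's bench: with the fingertips, sweep the three silver offcuts (the casting button, the bar stub and the clipped plate corner) across the bench top and over the rim of the half-round cut-out, so that all three drop into the catch tray below. Only push them, never pick them up or lift them, and leave the finished rings, the steel block, the jars, the file and the pliers where they are.

Things in the scene. Friction and masses are not known exactly. Their poses are not given: they have to be found in the camera images.
- bench: portable wooden jeweller's bench top standing on the table, fixed, 360 mm deep (its x) by 500 mm wide (its y), flat top 100 mm above the table, 24 mm thick, yaw within 10 degrees. Origin: centre of its underside, at table height; x points away from the robot, z up; front edge at x = -180 mm. A wooden lip 12 mm high and 10 mm thick runs round its back and two sides, outside the 360 by 500 mm
- cutout (a point): centre of the half-round cut-out, of 130 mm radius, that goes right through the bench top: the middle of the front edge, at the height of the top surface; axes as the bench's. The rim reaches 130 mm ahead (x) at y = 0, and y = +-130 mm at the front edge
- pin_tip (a point): end of the bench pin, a pale wooden wedge 58 mm wide that sticks out 85 mm from the middle of the rim into the cut-out, towards the robot; its top slopes from 1 mm below the bench top at the rim to 12 mm below at this end, which has a V notch; axes as the bench's
- catch_tray: open steel catch tray fixed under the cut-out, 235 mm (its x) by 300 mm (its y), 50 mm high, walls and floor 4 mm. Origin: centre of its underside, 87.5 mm nearer the robot than the bench's centre and 4 mm above the table; axes as the bench's. It reaches 20 mm or more beyond the cut-out all round, so what falls through the cut-out lands in it
- casting_button: silver offcut: casting button, a round disc 24 mm across and 9 mm thick with a stub 8 mm across on top, 14 mm high in all, about 40 g; lies loose on the bench top, stub up. Origin at the centre of its underside
- bar_stub: silver offcut: stub of rectangular bar, 36 mm long (its x) by 10 mm wide (its y) by 9 mm high, about 35 g; lies loose on the bench top at any yaw. Origin at the centre of its underside
- plate_clip: silver offcut: clipped corner of plate, a right-angled triangle 6 mm thick with its corners at (-11, -10), (21, -10) and (-11, 20) mm in its own x, y, about 30 g; lies flat and loose on the bench top at any yaw. Origin in its underside near the centroid
- signet_ring: finished silver signet ring, not an offcut: band 23 mm across, open in the middle, 8 mm high, with a flat face 14 by 10 mm on one side (its +x, 14.5 mm from the centre), lying flat on the bench top among the offcuts; it and the offcuts change places from start to start. Origin at the centre of its underside
- bench_block: square steel bench block, 60 by 60 by 18 mm high, loose on the bench top behind the cut-out. Origin at the centre of its underside
- gem_ring: finished gold ring with a stone, 21 mm across, 6 mm high, lying on the steel block. Origin at the centre of its underside
- jar_a: small clear jar with a metal lid, 34 mm across, 44 mm high, at the back left of the bench top. Origin at the centre of its underside
- jar_b: the same jar at the back right of the bench top. Origin at the centre of its underside
- needle_file: needle file, 153 mm long (its x), 6 mm thick, lying on the left front wing of the bench top (the robot's left). Origin at its middle, on its underside
- pliers: pliers with blue handles, 115 mm long (its x), 36 mm wide, 11 mm high, lying on the right front wing of the bench top. Origin near their middle, on the underside

How it is judged:
By the outcome, as a careful person would: the job done as asked, in the order asked, and still so for the second after the job is handed in, with the robot touching nothing.
It also fails if it takes over 72 s, if anything falls off the work surface, if the arm or the gripper's body presses on something with over 40 N, if the wrist force passes 120 N, or if a joint passes its speed limit or range.

## Robot

A 6-joint arm with a two-finger parallel gripper is mounted at the origin on the work surface. World frame = base frame: x ahead of the robot, y to its left, z up, the work surface at z = 0. Lengths are in m, angles in rad, forces in N, time in s.
With the tool pointing down it reaches from about 0.25 to 0.775 m from the base axis. Payload 4 kg.
Tool frame: the origin (TCP) lies on the centre line of the jaws, within the pads' length; the fingertips stand 17 mm ahead of it and the grasp point (between the pads) lies 2 mm behind it; z points along the fingers, y is the line along which they close (so a half turn about z gives the same grasp; the last joint's range is limited). The gripper opens to 94 mm and grips with 3 to 60 N. Pads are 16 mm wide; open, the fingers measure 119 mm over their backs; the gripper's body (75 mm by 177 mm) begins 78 mm behind the grasp point.
Start: joints at [-0.103, 0.087, 1.371, -0, 1.684, -0.103], TCP at [0.55, -0, 0.223] pointing down, gripper open.
Joint ranges: [-3.1, 3.1], [-0.76, 2.03], [0.27, 2.55], [-1.08, 4.22], [0.17, 2.65], [-2.57, 2.57]. Speed limits (rad/s): [2.79, 2.79, 3.14, 3.14, 3.14, 3.14].

## Interface

Orientations are given as [roll, pitch, yaw] about the fixed x, y, z axes, in that order (R = Rz(yaw) Ry(pitch) Rx(roll)).
In Python, from bench import robot gives the robot as it stands.
- The arm moves only by the tool servo_tool, never from a script. Its argument "plan" is a list of rows, each a list of 7 numbers: the shift along the tool's x, y, z normalised to -1 to 1, where 1 is 0.1 m, then the turn, a rotation vector about the tool's x, y, z normalised to -1 to 1, where 1 is pi/2 rad, then the finger opening in mm, from 0 to 94. In form: [[x, y, z, ax, ay, az, gripper], ...]. A call has 1 to 12 rows; each row is the pose to reach, as a shift and turn from the pose commanded when the call began, along the tool's axes at that moment; what a row does not reach only later rows make up. A row lasts 1/12 s, in which the tool goes at most 41.7 mm and 7.16 degrees, less where a joint would pass 70% of its speed; a pose out of reach is approached as far as the arm can. A call with a number of a shift or a turn outside -1 to 1 is refused whole. A call with a gripper value outside its range is refused whole. The fingers move at their own pace and stop on an object; the grip force is fixed at half the most. Time passes only in rows, so rows that repeat a pose let the fingers close. It gives the time, the measured TCP pose, the force, the opening and the grip force at its end, in the units of the state.
- robot.get_obs(): the state, without advancing time (a new reading comes with each control period).
- robot.snapshot(name): name is "scene" or "side" or "wrist"; returns the picture (420x560x3 uint8, red, green, blue); there is no depth.
- robot.camera_params(name): a dict with "camera_matrix" (3x3 intrinsics, pixels), "rvec" (rotation vector, rad) and "tvec" (3), from world to camera coordinates, as OpenCV has them; the wrist camera has in their place "tool_from_camera" (4x4, takes a point from camera to tool coordinates, whose origin is the TCP and whose axes are the flange's). Camera axes: x right, y down, z forward; pixel columns grow to the right and rows downward; lengths in m; the calibration is good to about 2 mm. A picture is of the moment at which its call begins: read the wrist's pose just before it. camera_params takes no time and is no camera call.
- robot.close_job(): hands the job in; it is judged then, once.
Trained networks look in the newest picture that a camera, given by its name, has taken for a name from the list of things; names that differ only in an ending like _2 or _b are one class to them, and where a whole thing is asked for, a point or a joint stands for the part that bears it (a point fixed in the world has none). Each returns a list of dicts, best first, with "conf" (0 to 1); they miss things now and then, are a little off and sometimes report something else, mostly with a low value. They report only what shows in the picture. A call takes as long as a camera call.
- robot.find_in(thing, camera): "extent" ([centre column, centre row, width, height] in pixels, round what is visible of it).
The state is a dict: "time": time; "joint_positions": joint angles; "qvel": joint speeds; "joint_torque": joint torques, N m; "tool_pos": TCP position; "ee_rot": TCP orientation; "wrist_force": force on the tool from outside, world axes, zero at the start; "wrist_torque": the same for the moment, N m; "width": finger opening in m; "finger_force": force on a finger pad.
Only numpy, scipy, OpenCV 4.12 (cv2) and the standard library are available. Lean on these libraries where they do the work, as an engineer would, in place of code of your own. Each camera call takes 0.05 s, during which the arm holds its last target. There are 200 camera calls.

## Working session

There is one attempt and no reset: what is moved stays moved. The work goes in short steps, Python scripts to look and compute and a tool call to move; the robot and the scene stay as the last step left them, time stands still between calls to the robot, and variables do not carry over. Pictures are saved under pics/ and viewed, at most 10 in all, crops included, and the job is handed in when it is done.

Besides the shell and the picture viewer there is one more tool, called by a JSON object that holds its "name" and its "arguments". servo_tool: Moves the arm, as the interface text tells. Scaled input: -1 to 1 covers 0.1 m each way for a shift and pi/2 rad each way for a turn. Its arguments: {"type":"object","properties":{"plan":{"type":"array","items":{"type":"array","items":{"type":"number"}}}},"required":["plan"]}

```bash
mkdir -p pics; cat > h.py <<'E'
import numpy as np, cv2
from bench import robot
from scipy.spatial.transform import Rotation as R
def cam(name):
    p=robot.camera_params(name); K=np.array(p["camera_matrix"])
    if "rvec" in p:
        Rm=cv2.Rodrigues(np.array(p["rvec"],float))[0]; t=np.array(p["tvec"],float).ravel()
        return K,Rm.T,-Rm.T@t
    o=robot.get_obs(); Rt=R.from_euler('xyz',o["ee_rot"]).as_matrix(); T=np.array(p["tool_from_camera"])
    return K,Rt@T[:3,:3],np.array(o["tool_pos"])+Rt@T[:3,3]
def w(name,u,v,z):
    K,Rm,c=cam(name); d=Rm@np.linalg.inv(K)@np.array([u,v,1.]); return c+d*(z-c[2])/d[2]
def px(name,P):
    K,Rm,c=cam(name); q=K@(Rm.T@(np.array(P)-c)); return q[:2]/q[2]
E
python3 - <<'E'
from h import *
print(robot.get_obs())
for n in ("scene","wrist"):
    im=robot.snapshot(n); cv2.imwrite(f"pics/{n}0.png",cv2.resize(im[:,:,::-1],(800,600),interpolation=cv2.INTER_CUBIC))
    print(n, cam(n)[2])
    for t,z in dict(casting_button=.107,bar_stub=.105,plate_clip=.103,signet_ring=.104,bench_block=.118,jar_a=.122,needle_file=.103,pliers=.105,bench=.1,pin_tip=.09,catch_tray=.05).items():
        for r in robot.find_in(t,n)[:2]:
            e=r["extent"]; print(t,round(r["conf"],2),np.round(e),np.round(w(n,e[0],e[1],z),3))
E
```

```text
{'time': 0.0, 'joint_positions': array([-1.03102414e-01,  8.79726865e-02,  1.37220236e+00,  1.46510886e-07,
        1.68360844e+00, -1.03102480e-01]), 'qvel': array([ 0.00135868, -0.00066918,  0.00078402, -0.00205826,  0.00076696,
       -0.00079917]), 'joint_torque': array([ 1.28542815e-03, -3.40182602e+01, -3.02423716e+01,  7.18220207e-02,
        3.29729996e-02, -1.13141955e-04]), 'tool_pos': array([5.49502539e-01, 4.55740303e-05, 2.21320803e-01]), 'ee_rot': array([-3.13941347e+00, -2.25625230e-04,  1.57079616e+00]), 'wrist_force': array([ 0.3119958 , -0.04546499,  0.44143065]), 'wrist_torque': array([-0.04251661, -0.01324317,  0.0473427 ]), 'finger_force': 0.0, 'width': 0.09414705262065409}
scene [1.06788076 0.10773945 0.60633525]
casting_button 0.59 [382. 239.  15.  22.] [0.625 0.196 0.107]
bar_stub 0.68 [148. 219.  11.  19.] [ 0.628 -0.149  0.105]
plate_clip 0.74 [323. 224.  27.  14.] [0.603 0.112 0.103]
signet_ring 0.6 [211. 216.  18.  14.] [ 0.61  -0.057  0.104]
signet_ring 0.23 [254. 250.  50.  46.] [0.666 0.019 0.104]
bench_block 0.82 [256. 249.  47.  48.] [0.675 0.023 0.11
[... 482 characters left out ...]
9 0.38398026]
bar_stub 0.7 [364. 377.  42.  14.] [ 0.627 -0.157  0.105]
plate_clip 0.89 [360.  57.  32.  60.] [0.609 0.112 0.103]
plate_clip 0.17 [484. 296.  49.  46.] [ 0.725 -0.077  0.103]
signet_ring 0.76 [350. 274.  30.  33.] [ 0.61  -0.057  0.104]
bench_block 0.9 [441. 181.  88.  86.] [0.67  0.024 0.118]
jar_a 0.79 [538.  48.  45.  60.] [0.722 0.115 0.122]
jar_a 0.79 [484. 297.  49.  50.] [ 0.713 -0.068  0.122]
pliers 0.89 [193. 392. 131.  38.] [ 0.473 -0.174  0.105]
bench 0.7 [318. 209. 484. 419.] [ 0.582 -0.002  0.1  ]
bench 0.67 [360.  56.  33.  63.] [0.609 0.113 0.1  ]
pin_tip 0.58 [320. 210. 480. 420.] [ 0.585 -0.005  0.09 ]
catch_tray 0.78 [165. 151. 180. 300.] [0.448 0.039 0.05 ]
```

View pics/scene0.png

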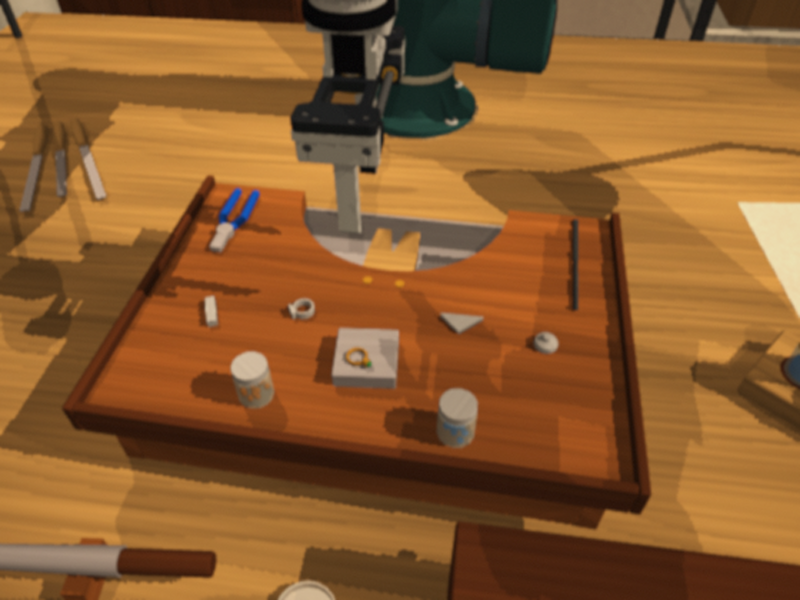

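View pics/wrist0.png

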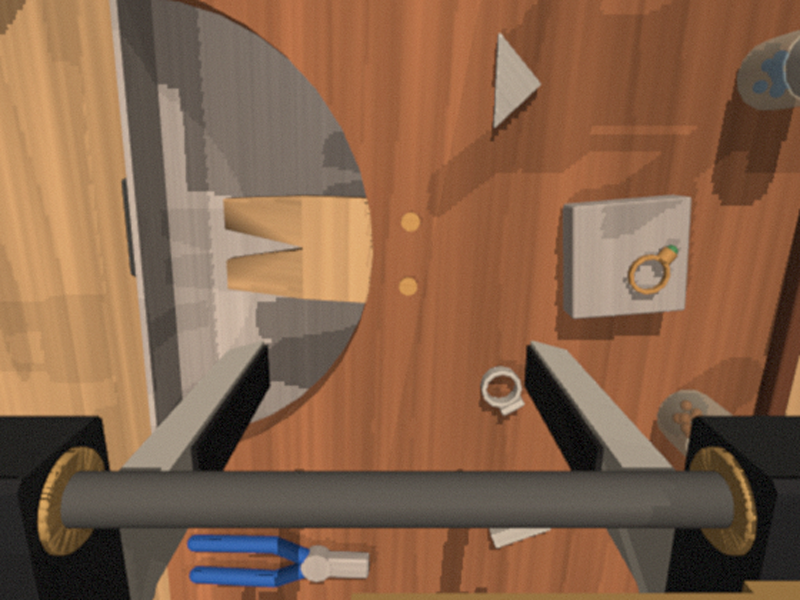

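The pictures show the button at right rear, the plate (right angle pointing to +x) beside it and the bar at left. The ring lies between the bar and the block. The rim apex is at about (372,250) in the wrist picture, scaled to 800x600.

```bash
python3 - <<'E'
from h import *
from scipy.optimize import least_squares
s=.7
f=lambda pts,z:np.array([w("wrist",u*s,v*s,z) for u,v in pts])[:,:2]
P=f([(240,32),(300,80),(345,140),(365,190),(372,250),(365,310),(330,370),(290,410),(245,435)],.1)
r=least_squares(lambda q:np.hypot(*(P-q[:2]).T)-q[2],[.43,.03,.13]); print("circ",r.x, r.fun.round(4))
print("screws",f([(410,222),(408,287)],.1)); print("pin", f([(225,198),(228,288)],.088),f([(367,199),(368,303)],.099))
print("plate",f([(500,35),(540,83),(493,130)],.106)); print("ring",f([(502,388),(512,408)],.104))
print("bar corner", f([(490,545),(550,530)],.109)); print("pliers tip",f([(368,565)],.105))
E
```

```text
circ [0.41389301 0.02735831 0.12216897] [ 0.     -0.0005  0.0002  0.0004 -0.0001  0.0009 -0.0013 -0.0004  0.0007]
screws [[0.5567169  0.04105903]
 [0.55585396 0.00478261]]
pin [[0.45362288 0.05294332]
 [0.45107326 0.00116162]] [[ 0.53352749  0.05326467]
 [ 0.53328761 -0.0048055 ]]
plate [[0.59968919 0.13248326]
 [0.6206736  0.11068704]
 [0.59837976 0.08838186]]
ring [[ 0.61075857 -0.0546421 ]
 [ 0.61729243 -0.06737996]]
bar corner [[ 0.60769478 -0.15832778]
 [ 0.64420931 -0.14735037]]
pliers tip [[ 0.53130185 -0.17689541]]
```

{"name": "servo_tool", "arguments": {"plan": [[0.3,0.3,0,0,0,0.08,14],[0.6,0.6,0,0,0,0.16,14],[0.9,0.9,0,0,0,0.24,14],[1,1,0,0,0,0.32,14],[1,1,0,0,0,0.4,14],[1,1,0,0,0,0.48,14],[1,1,0,0,0,0.56,14],[1,1,0,0,0,0.64,14],[1,1,0,0,0,0.72,14],[1,1,0,0,0,0.8,14],[1,1,0,0,0,0.88,14],[1,1,0,0,0,0.95,14]]}}

```text
time: 2.2
tool_pos: [0.65, 0.1, 0.2224]
ee_rot: [3.142, 0.0, 0.073]
wrist_force: [0.6, -0.4, -0.5]
width: 0.0176
finger_force: 0.0
```

```bash
python3 - <<'E'
from h import *
o=robot.get_obs(); print(o["time"],o["tool_pos"],o["ee_rot"],o["joint_positions"],o["width"])
im=robot.snapshot("wrist"); cv2.imwrite("pics/w1.png",im[:,:,::-1])
for t,z in dict(casting_button=.107,plate_clip=.103,signet_ring=.104).items():
    for r in robot.find_in(t,"wrist")[:2]:
        e=r["extent"]; print(t,round(r["conf"],2),np.round(e),np.round(w("wrist",e[0],e[1],z),3))
E
```

```text
2.2 [0.65003794 0.10002246 0.2223586 ] [3.14155701e+00 1.53179649e-04 7.25243886e-02] [ 6.65273321e-02  3.30951321e-01  1.08269970e+00 -3.70186842e-05
  1.72809460e+00  1.56479347e+00] 0.017576749004953714
casting_button 0.69 [157. 227.  31.  28.] [0.626 0.195 0.107]
plate_clip 0.77 [274. 253.  30.  26.] [0.61  0.101 0.103]
signet_ring 0.83 [464. 266.  39.  32.] [ 0.612 -0.057  0.104]
```

View pics/w1.png

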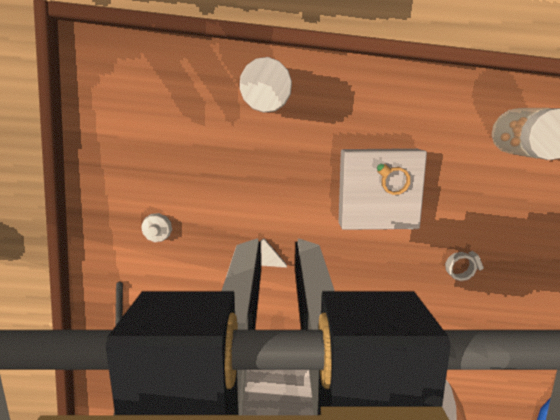

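The picture shows the plate at (272,253) between and ahead of the fingertips and the button at (157,227). The button position agrees with the first estimate. I'll move in behind the plate corner and go down.

{"name": "servo_tool", "arguments": {"plan": [[0.1,-0.12,0,0,0,0,14],[0.1,-0.12,0.2,0,0,0,14],[0.1,-0.12,0.4,0,0,0,14],[0.1,-0.12,0.6,0,0,0,14],[0.1,-0.12,0.75,0,0,0,14],[0.1,-0.12,0.88,0,0,0,14],[0.1,-0.12,0.95,0,0,0,14],[0.1,-0.12,1,0,0,0,14],[0.1,-0.12,1,0,0,0,14]]}}

```text
time: 3.15
tool_pos: [0.6587, 0.1127, 0.1216]
ee_rot: [3.142, 0.001, 0.079]
wrist_force: [-0.1, -0.8, 0.4]
width: 0.0141
finger_force: 0.0
```

{"name": "servo_tool", "arguments": {"plan": [[0,0,0.02,0,0,0,14],[0,0,0.03,0,0,0,14],[-0.08,0,0.03,0,0,0,14],[-0.16,0,0.03,0,0,0,14],[-0.24,0,0.03,0,0,0,14],[-0.32,0,0.03,0,0,0,14],[-0.4,0,0.03,0,0,0,14],[-0.48,0,0.03,0,0,0,14],[-0.56,0,0.03,0,0,0,14],[-0.64,0,0.03,0,0,0,14],[-0.72,0,0.03,0,0,0,14],[-0.72,0,0.03,0,0,0,14]]}}

```text
time: 4.15
tool_pos: [0.5858, 0.1071, 0.1197]
ee_rot: [-3.142, 0.001, 0.079]
wrist_force: [0.7, -0.0, 0.3]
width: 0.0143
finger_force: 0.0
```

```bash
python3 - <<'E'
from h import *
im=robot.snapshot("scene"); cv2.imwrite("pics/s2.png",cv2.resize(im[80:320,90:430,::-1],None,fx=2.3,fy=2.3,interpolation=cv2.INTER_CUBIC))
E
```

```text
(no output)
```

View pics/s2.png

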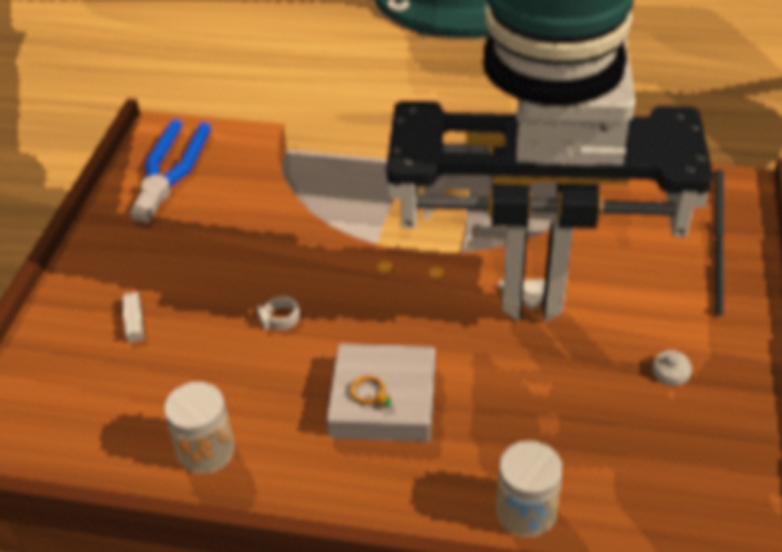

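The plate is moving ahead of the fingers, with its corner in the gap, so I'll go on over the rim.

{"name": "servo_tool", "arguments": {"plan": [[-0.08,0,0,0,0,0,14],[-0.16,0,0,0,0,0,14],[-0.25,0,0,0,0,0,14],[-0.34,0,0,0,0,0,14],[-0.43,0,0,0,0,0,14],[-0.52,0,0,0,0,0,14],[-0.61,0,0,0,0,0,14],[-0.7,0,0,0,0,0,14],[-0.78,0,0,0,0,0,14],[-0.86,0,0,0,0,0,14],[-0.94,0,0,0,0,0,14],[-1,0,0,0,0,0,14]]}}

```text
time: 5.2
tool_pos: [0.4866, 0.0992, 0.1195]
ee_rot: [3.142, -0.0, 0.079]
wrist_force: [0.0, 0.4, 0.5]
width: 0.0142
finger_force: 0.0
```

{"name": "servo_tool", "arguments": {"plan": [[-0.05,0,0,0,0,0,14],[-0.05,0,0,0,0,0,14],[0,0,-0.3,0,0,0,14],[0,0,-0.6,0,0,0,14],[0.2,0,-0.9,0,0,0,14],[0.5,0,-0.9,0,0,0,14],[0.8,0,-0.9,0,0,0,14],[1,0,-0.9,0,0,0,14],[1,0,-0.9,0,0,0,14]]}}

```text
time: 5.95
tool_pos: [0.5902, 0.107, 0.2081]
ee_rot: [3.141, -0.0, 0.078]
wrist_force: [-0.6, 0.3, -1.0]
width: 0.0139
finger_force: 0.0
```

```bash
python3 - <<'E'
from h import *
o=robot.get_obs(); print(o["time"],o["tool_pos"],o["ee_rot"])
im=robot.snapshot("scene"); cv2.imwrite("pics/s3.png",cv2.resize(im[80:320,90:430,::-1],None,fx=2.3,fy=2.3,interpolation=cv2.INTER_CUBIC))
for t in ("plate_clip","casting_button","signet_ring"): print(t,robot.find_in(t,"scene")[:2])
E
```

```text
5.95 [0.59021289 0.10699196 0.20813458] [ 3.14148276e+00 -2.68643135e-04  7.79794609e-02]
plate_clip []
casting_button [{'extent': [383.9, 239.6, 14.6, 16.3], 'conf': 0.47}]
signet_ring [{'extent': [213.7, 214.9, 17.7, 14.4], 'conf': 0.61}]
```

View pics/s3.png

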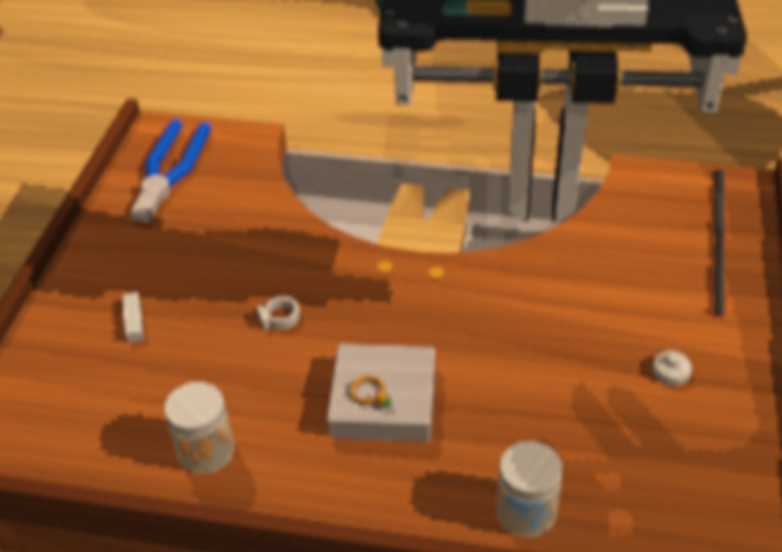

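The plate is gone from the bench top (it fell in the cut-out) and everything else stands unmoved, with the button at (672,368) in the crop. Next I'll push the button.

{"name": "servo_tool", "arguments": {"plan": [[0.25,-0.3,0,0,0,-0.07,14],[0.5,-0.6,0,0,0,-0.14,14],[0.75,-0.9,0,0,0,-0.21,14],[0.82,-1,0,0,0,-0.28,14],[0.82,-1,0,0,0,-0.33,14],[0.82,-1,0,0,0,-0.33,14]]}}

```text
time: 6.65
tool_pos: [0.6604, 0.2143, 0.2093]
ee_rot: [-3.141, 0.001, 0.6]
wrist_force: [0.0, -1.1, -0.5]
width: 0.0139
finger_force: 0.0
```

{"name": "servo_tool", "arguments": {"plan": [[0.05,-0.07,0.1,0,0,0,14],[0.05,-0.07,0.3,0,0,0,14],[0.05,-0.07,0.5,0,0,0,14],[0.05,-0.07,0.65,0,0,0,14],[0.05,-0.07,0.77,0,0,0,14],[0.05,-0.07,0.83,0,0,0,14],[0.05,-0.07,0.87,0,0,0,14],[0.05,-0.07,0.87,0,0,0,14]]}}

```text
time: 7.32
tool_pos: [0.661, 0.2216, 0.122]
ee_rot: [-3.141, 0.001, 0.596]
wrist_force: [0.2, 0.6, -0.2]
width: 0.014
finger_force: 0.0
```

```bash
python3 - <<'E'
from h import *
o=robot.get_obs(); print(o["time"],o["tool_pos"],o["ee_rot"],o["wrist_force"])
im=robot.snapshot("scene")
for r in robot.find_in("casting_button","scene")[:2]:
    e=r["extent"]; p=w("scene",e[0],e[1],.107); d=p-o["tool_pos"]; y=o["ee_rot"][2]
    print(r["conf"],p,"along",d@[np.cos(y),np.sin(y),0],"side",d@[np.sin(y),-np.cos(y),0])
E
```

```text
7.3167 [0.66098822 0.22163791 0.12201589] [-3.14134691e+00  6.35396077e-04  5.96152742e-01] [ 0.19910448  0.55007228 -0.21332181]
0.62 [0.65950589 0.01326968 0.107     ] along -0.11821768749331565 side 0.17159281396882914
```

{"name": "servo_tool", "arguments": {"plan": [[-0.05,0.02,0.02,0,0,0,14],[-0.11,0.02,0.02,0,0,0,14],[-0.17,0.02,0.02,0,0,0,14],[-0.24,0.02,0.02,0,0,0,14],[-0.32,0.02,0.02,0,0,0,14],[-0.41,0.02,0.02,0,0,0,14],[-0.5,0.02,0.02,0,0,0,14],[-0.59,0.02,0.02,0,0,0,14],[-0.68,0.02,0.02,0,0,0,14],[-0.76,0.02,0.02,0,0,0,14],[-0.82,0.02,0.02,0,0,0,14],[-0.84,0.02,0.02,0,0,0,14]]}}

```text
time: 8.42
tool_pos: [0.5922, 0.1723, 0.1207]
ee_rot: [3.141, 0.0, 0.597]
wrist_force: [0.2, 0.3, -0.5]
width: 0.0139
finger_force: 0.2
```

```bash
python3 - <<'E'
from h import *
o=robot.get_obs(); print(o["time"],o["tool_pos"],o["ee_rot"],o["wrist_force"])
im=robot.snapshot("scene"); cv2.imwrite("pics/s4.png",cv2.resize(im[80:320,90:430,::-1],None,fx=2.3,fy=2.3,interpolation=cv2.INTER_CUBIC))
E
```

```text
8.4167 [0.59222612 0.17233405 0.12069024] [3.14146564e+00 5.74260555e-05 5.96514182e-01] [ 0.20869732  0.30785113 -0.45011536]
```

View pics/s4.png

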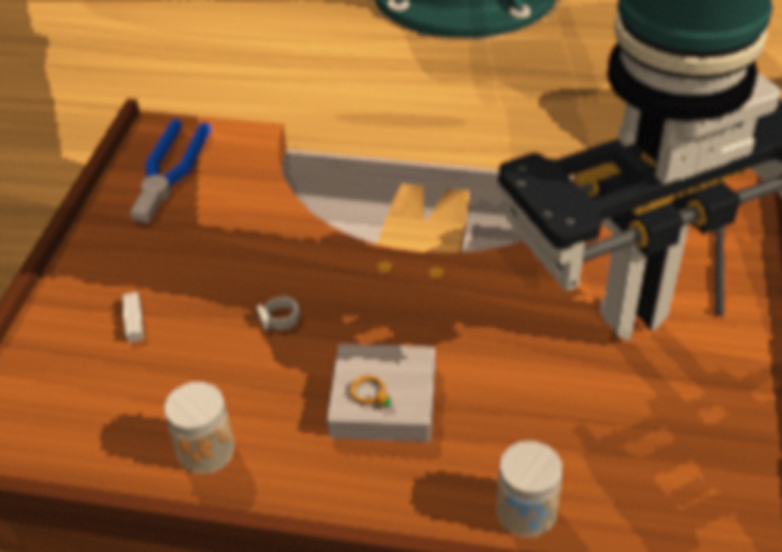

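The button is out of its old place and hidden ahead of the fingers. The file is clear of the path, so I'll continue.

{"name": "servo_tool", "arguments": {"plan": [[-0.06,0,0.01,0,0,0,14],[-0.14,0,0.01,0,0,0,14],[-0.23,0,0.01,0,0,0,14],[-0.32,0,0.01,0,0,0,14],[-0.41,0,0.01,0,0,0,14],[-0.5,0,0.01,0,0,0,14],[-0.59,0,0.01,0,0,0,14],[-0.68,0,0.01,0,0,0,14],[-0.76,0,0.01,0,0,0,14],[-0.84,0,0.01,0,0,0,14],[-0.92,0,0.01,0,0,0,14],[-1,0,0.01,0,0,0,14]]}}

```text
time: 9.47
tool_pos: [0.5097, 0.1163, 0.1196]
ee_rot: [3.141, -0.0, 0.597]
wrist_force: [0.3, 0.8, 1.1]
width: 0.0142
finger_force: 0.0
```

{"name": "servo_tool", "arguments": {"plan": [[-0.08,0,0,0,0,0,14],[-0.16,0,0,0,0,0,14],[-0.24,0,0,0,0,0,14],[-0.32,0,0,0,0,0,14],[-0.35,0,0,0,0,0,14],[-0.35,0,0,0,0,0,14],[-0.35,0,-0.3,0,0,0,14],[-0.35,0,-0.6,0,0,0,14],[-0.35,0,-0.9,0,0,0,14],[-0.35,0,-1,0,0,0,14],[-0.35,0,-1,0,0,0,14]]}}

```text
time: 10.38
tool_pos: [0.4833, 0.0974, 0.223]
ee_rot: [3.138, -0.007, 0.597]
wrist_force: [0.1, -0.2, -0.1]
width: 0.0142
finger_force: 0.0
```

```bash
python3 - <<'E'
from h import *
o=robot.get_obs(); print(o["time"],o["tool_pos"],o["ee_rot"],o["wrist_force"],o["joint_positions"])
for n in ("scene","wrist"):
    im=robot.snapshot(n); cv2.imwrite(f"pics/{n}5.png",im[:,:,::-1])
    for t,z in dict(casting_button=.107,bar_stub=.105,plate_clip=.103,signet_ring=.104).items():
        for r in robot.find_in(t,n)[:2]:
            e=r["extent"]; print(n,t,round(r["conf"],2),np.round(e),np.round(w(n,e[0],e[1],z),3))
a=cv2.imread("pics/scene5.png")[80:320,90:430]; a=cv2.resize(a,(400,282)); b=cv2.resize(cv2.imread("pics/wrist5.png"),(400,300))[:282]
cv2.imwrite("pics/c5.png",cv2.resize(np.hstack([a,b]),(800,282)))
E
```

```text
10.3833 [0.48333884 0.09735803 0.22302331] [ 3.1379575  -0.0066342   0.59710149] [ 0.10844789 -0.17398542 -0.0814259 ] [ 8.36555258e-02 -4.59850954e-02  1.50530938e+00  9.26313982e-05
  1.67470409e+00  1.05737238e+00]
scene casting_button 0.74 [319. 293.  25.  43.] [0.727 0.113 0.107]
scene signet_ring 0.45 [210. 214.  16.  13.] [ 0.605 -0.059  0.104]
wrist casting_button 0.96 [280. 182.  27.  26.] [0.498 0.108 0.107]
wrist plate_clip 0.67 [266. 185.  26.  25.] [0.49  0.115 0.103]
wrist signet_ring 0.75 [540. 181.  40.  29.] [ 0.611 -0.056  0.104]
wrist signet_ring 0.69 [286. 210. 547. 419.] [0.483 0.092 0.104]
```

View pics/c5.png

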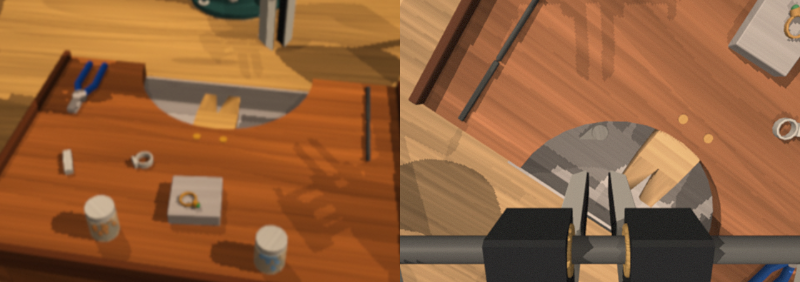

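Both offcuts lie in the tray, with the button at about (200,130) in the right half, inside the cut-out. Now I'll move over to the bar.

{"name": "servo_tool", "arguments": {"plan": [[0,0.3,0,0,0,0.07,14],[0,0.6,0,0,0,0.14,14],[0,0.9,0,0,0,0.21,14],[0,1,0,0,0,0.28,14],[0,1,0,0,0,0.35,14],[0,1,0,0,0,0.43,14],[0,1,0,0,0,0.43,14]]}}

```text
time: 11.47
tool_pos: [0.5376, 0.0139, 0.2191]
ee_rot: [-3.142, 0.001, -0.081]
wrist_force: [-0.3, 0.1, 0.5]
width: 0.0142
finger_force: 0.0
```

{"name": "servo_tool", "arguments": {"plan": [[0.2,0.3,0,0,0,0.07,14],[0.4,0.6,0,0,0,0.14,14],[0.6,0.9,0,0,0,0.21,14],[0.7,1,0,0,0,0.28,14],[0.7,1,0,0,0,0.35,14],[0.7,1,0,0,0,0.43,14],[0.7,1,0,0,0,0.43,14]]}}

```text
time: 12.05
tool_pos: [0.5996, -0.0911, 0.219]
ee_rot: [3.141, 0.001, -0.754]
wrist_force: [0.5, 0.7, -0.2]
width: 0.0142
finger_force: 0.0
```

```bash
python3 - <<'E'
from h import *
o=robot.get_obs(); print(o["time"],o["tool_pos"],o["ee_rot"],o["joint_positions"])
for n in ("scene","wrist"):
    im=robot.snapshot(n)
    for t,z in dict(bar_stub=.105,signet_ring=.104,pliers=.105).items():
        for r in robot.find_in(t,n)[:2]:
            e=r["extent"]; print(n,t,round(r["conf"],2),np.round(e),np.round(w(n,e[0],e[1],z),3))
cv2.imwrite("pics/w6.png",im[:,:,::-1])
E
```

```text
12.05 [ 0.5995685  -0.09114345  0.21903085] [ 3.14129478e+00  5.71959045e-04 -7.53556941e-01] [-2.44335502e-01  2.14664587e-01  1.23315144e+00  1.88931250e-05
  1.69442123e+00  2.08002000e+00]
scene bar_stub 0.56 [149. 218.  11.  19.] [ 0.626 -0.149  0.105]
scene signet_ring 0.74 [213. 214.  19.  12.] [ 0.605 -0.055  0.104]
scene pliers 0.86 [159. 157.  19.  37.] [ 0.486 -0.178  0.105]
wrist bar_stub 0.79 [314. 128.  48.  32.] [ 0.625 -0.151  0.105]
wrist bar_stub 0.36 [282. 211. 556. 418.] [ 0.595 -0.09   0.105]
wrist signet_ring 0.95 [236. 225.  30.  32.] [ 0.611 -0.056  0.104]
wrist pliers 0.82 [463. 249. 104. 120.] [ 0.472 -0.175  0.105]
```

View pics/w6.png

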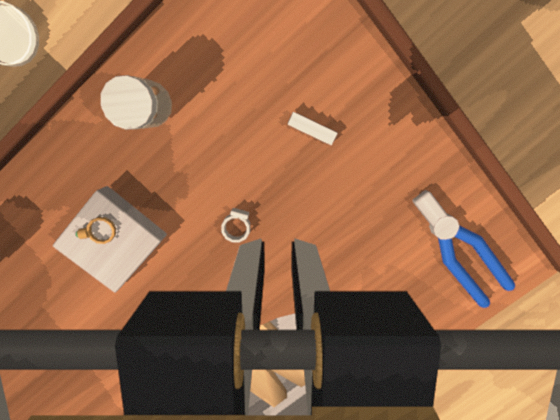

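The picture shows the bar at (314,128), tilted 25° to the pusher, with the ring at (236,225) and the pliers both clear of the straight lane. I'll go behind the bar and lower.

{"name": "servo_tool", "arguments": {"plan": [[0.3,0.1,0,0,0,0,14],[0.6,0.2,0,0,0,0,14],[0.9,0.25,0,0,0,0,14],[1,0.25,0,0,0,0,14],[1,0.25,0.2,0,0,0,14],[1,0.25,0.4,0,0,0,14],[1,0.25,0.6,0,0,0,14],[1,0.25,0.75,0,0,0,14],[1,0.25,0.87,0,0,0,14],[1,0.25,0.95,0,0,0,14],[1,0.25,0.99,0,0,0,14],[1,0.25,0.99,0,0,0,14]]}}

```text
time: 13.45
tool_pos: [0.655, -0.1773, 0.1198]
ee_rot: [3.141, 0.001, -0.754]
wrist_force: [-0.3, 0.5, -0.0]
width: 0.0142
finger_force: 0.0
```

{"name": "servo_tool", "arguments": {"plan": [[-0.06,0,0,0,0,0,14],[-0.12,0,0,0,0,0,14],[-0.18,0,0,0,0,0,14],[-0.24,0,0,0,0,0,14],[-0.3,0,0,0,0,0,14],[-0.36,0,0,0,0,0,14],[-0.42,0,0,0,0,0,14],[-0.48,0,0,0,0,0,14],[-0.54,0,0,0,0,0,14],[-0.6,0,0,0,0,0,14],[-0.66,0,0,0,0,0,14],[-0.66,0,0,0,0,0,14]]}}

```text
time: 14.45
tool_pos: [0.6064, -0.1314, 0.1206]
ee_rot: [-3.142, 0.001, -0.753]
wrist_force: [-0.3, 0.3, 0.4]
width: 0.0142
finger_force: 0.0
```

```bash
python3 - <<'E'
from h import *
o=robot.get_obs(); print(o["time"],o["tool_pos"],o["ee_rot"],o["wrist_force"])
im=robot.snapshot("scene"); cv2.imwrite("pics/s7.png",cv2.resize(im[110:270,110:330,::-1],None,fx=3.5,fy=3.5,interpolation=cv2.INTER_CUBIC))
E
```

```text
14.45 [ 0.60637749 -0.13138177  0.12055143] [-3.14156818e+00  7.23639498e-04 -7.53332283e-01] [-0.3183296   0.2678921   0.36888966]
```

View pics/s7.png

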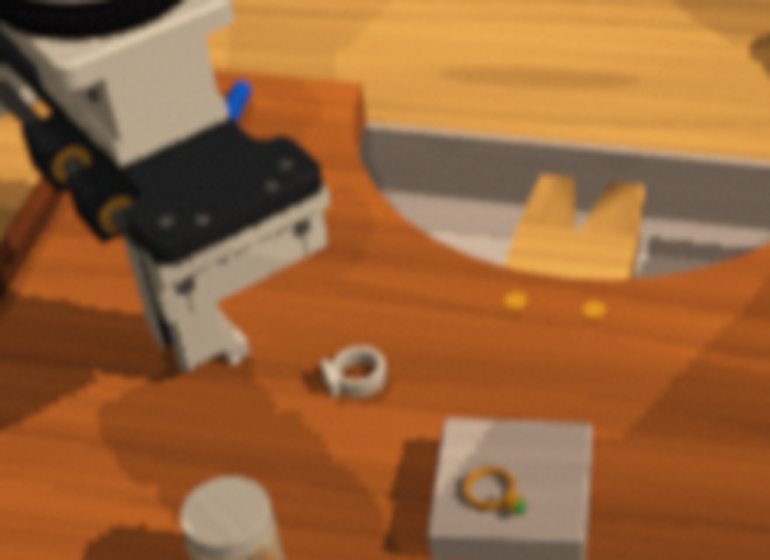

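The bar's end shows at (240,345), moving ahead of the fingers, and the ring at (355,372) is clear. I'll continue over the rim.

{"name": "servo_tool", "arguments": {"plan": [[-0.06,0,0.01,0,0,0,14],[-0.13,0,0.01,0,0,0,14],[-0.21,0,0.01,0,0,0,14],[-0.29,0,0.01,0,0,0,14],[-0.37,0,0.01,0,0,0,14],[-0.45,0,0.01,0,0,0,14],[-0.53,0,0.01,0,0,0,14],[-0.61,0,0.01,0,0,0,14],[-0.69,0,0.01,0,0,0,14],[-0.77,0,0.01,0,0,0,14],[-0.85,0,0.01,0,0,0,14],[-0.93,0,0.01,0,0,0,14]]}}

```text
time: 15.5
tool_pos: [0.5388, -0.0681, 0.1196]
ee_rot: [-3.141, -0.0, -0.754]
wrist_force: [1.1, -0.5, 0.0]
width: 0.0141
finger_force: 0.1
```

{"name": "servo_tool", "arguments": {"plan": [[-0.08,0,0,0,0,0,14],[-0.16,0,0,0,0,0,14],[-0.24,0,0,0,0,0,14],[-0.32,0,0,0,0,0,14],[-0.4,0,0,0,0,0,14],[-0.48,0,0,0,0,0,14],[-0.56,0,0,0,0,0,14],[-0.64,0,0,0,0,0,14],[-0.64,0,0,0,0,0,14]]}}

```text
time: 16.25
tool_pos: [0.4917, -0.0238, 0.1195]
ee_rot: [-3.142, 0.001, -0.753]
wrist_force: [1.1, -0.0, 0.1]
width: 0.0141
finger_force: 0.0
```

{"name": "servo_tool", "arguments": {"plan": [[0,0,-0.3,0,0,0,14],[0,0,-0.6,0,0,0,14],[0.2,0,-1,0,0,0,14],[0.5,0,-1,0,0,0,14],[0.8,0,-1,0,0,0,14],[0.8,0,-1,0,0,0,14]]}}

```text
time: 16.75
tool_pos: [0.554, -0.083, 0.2194]
ee_rot: [3.142, -0.003, -0.757]
wrist_force: [-0.8, -0.4, -0.6]
width: 0.014
finger_force: 0.0
```

```bash
python3 - <<'E'
from h import *
o=robot.get_obs(); print(o["time"],o["tool_pos"],o["wrist_force"])
for n in ("scene","side","wrist"):
    im=robot.snapshot(n); cv2.imwrite(f"pics/{n}8.png",im[:,:,::-1])
    for t in ("bar_stub","casting_button","plate_clip","signet_ring"): print(n,t,[(round(r["conf"],2),r["extent"]) for r in robot.find_in(t,n)[:2]])
a=cv2.resize(cv2.imread("pics/scene8.png")[80:320,90:430],(425,300));b=cv2.resize(cv2.imread("pics/side8.png"),(375,300));c=cv2.resize(cv2.imread("pics/wrist8.png"),(400,300))
o=np.zeros((600,800,3),np.uint8);o[:300,:425]=a;o[:300,425:]=b;o[300:,:400]=c;cv2.imwrite("pics/c8.png",o)
E
```

```text
16.75 [ 0.55400877 -0.08304642  0.21943756] [-0.78728448 -0.39446698 -0.55049374]
scene bar_stub [(0.72, [251.7, 248.1, 20.6, 17.3])]
scene casting_button [(0.4, [403.6, 185.0, 5.6, 65.6])]
scene plate_clip []
scene signet_ring [(0.64, [211.3, 214.8, 18.0, 11.7]), (0.4, [250.9, 247.5, 411.5, 242.2])]
side bar_stub []
side casting_button [(0.67, [285.8, 281.4, 10.1, 11.7])]
side plate_clip []
side signet_ring [(0.47, [274.6, 177.5, 11.1, 15.8])]
wrist bar_stub []
wrist casting_button []
wrist plate_clip [(0.44, [279.4, 210.1, 554.9, 419.8])]
wrist signet_ring [(0.89, [199.8, 170.8, 31.6, 37.1])]
```

View pics/c8.png

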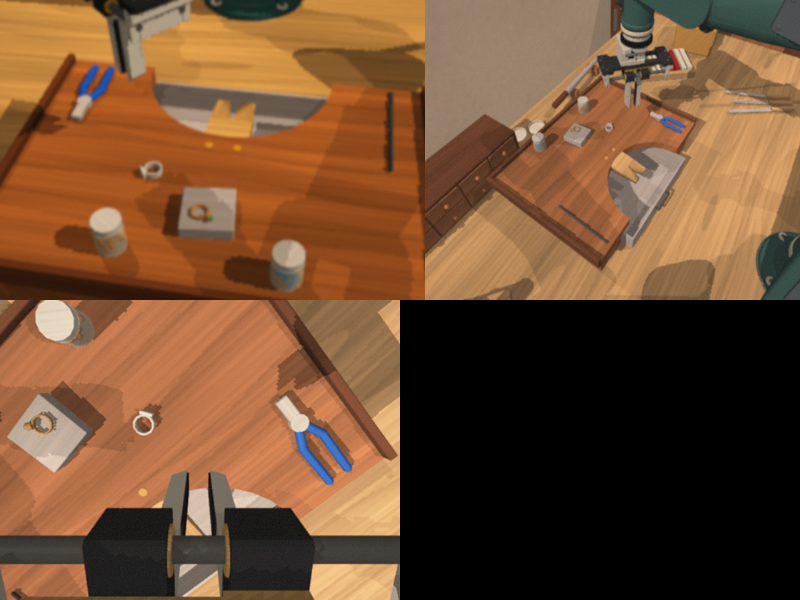

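The bench top is clear of offcuts and the other things are unmoved. I'll check the tray numerically from above it.

{"name": "servo_tool", "arguments": {"plan": [[-0.3,0,-0.1,0,0,0,14],[-0.6,0,-0.3,0,0,0,14],[-0.9,0,-0.4,0,0,0,14],[-1,0,-0.4,0,0,0,14],[-1,0,-0.4,0,0,0,14]]}}

```text
time: 17.92
tool_pos: [0.4776, -0.01, 0.261]
ee_rot: [-3.14, -0.003, -0.752]
wrist_force: [0.8, 0.0, -0.5]
width: 0.0145
finger_force: 0.0
```

{"name": "servo_tool", "arguments": {"plan": [[-0.3,0,0,0,0,0,14],[-0.6,0,0,0,0,0,14],[-0.9,0,0,0,0,0,14],[-0.9,0,0,0,0,0,14],[-0.9,0,0,0,0,0,14]]}}

```text
time: 18.33
tool_pos: [0.4127, 0.0503, 0.2588]
ee_rot: [3.141, -0.001, -0.753]
wrist_force: [-0.7, -0.4, 0.4]
width: 0.014
finger_force: 0.0
```

```bash
python3 - <<'E'
from h import *
o=robot.get_obs(); print(o["time"],o["tool_pos"],o["joint_positions"])
n="wrist"; im=robot.snapshot(n); cv2.imwrite("pics/w9.png",im[:,:,::-1])
for t in ("bar_stub","casting_button","plate_clip","signet_ring"):
    for r in robot.find_in(t,n)[:2]: e=r["extent"]; print(t,round(r["conf"],2),np.round(e),w(n,e[0],e[1],.104 if "ring" in t else .012).round(3))
E
```

```text
18.3333 [0.41269904 0.05034707 0.25876962] [-1.45602291e-02 -2.19870996e-01  1.58868296e+00 -7.63307785e-04
  1.77275141e+00  2.30896467e+00]
bar_stub 0.9 [276.  72.  34.  19.] [ 0.496 -0.025  0.012]
casting_button 0.74 [202. 161.  22.  23.] [0.484 0.099 0.012]
plate_clip 0.51 [210. 175.  16.  27.] [0.467 0.103 0.012]
```

```bash
python3 -c "
from bench import robot
print(robot.close_job())"
```

```text
the job is handed in; nothing more can be done
None
```

The casting button, bar stub and plate corner were all pushed over the rim, and the last wrist-camera detections put all three in the catch tray. Nothing else on the bench was seen to move, and the job was handed in at about 18 s; no verdict came back.

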